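# Start the stirrer places, largest beaker first

## Robot

A 6-joint arm with a two-finger parallel gripper is mounted at the origin on the work surface. World frame = base frame: x ahead of the robot, y to its left, z up, the work surface at z = 0. Lengths are in mm, angles in rad, forces in N, time in s.
With the tool pointing down it reaches from about 275 to 725 mm from the base axis. Payload 5.6 kg.
Tool frame: the origin (TCP) lies midway between the tips of the shut fingers; the grasp point (between the pads) lies 19 mm behind it (grip_depth is the distance from the TCP to the grasp point, in mm); z points along the fingers, y is the direction in which the jaws open and shut (so a half turn about z gives the same grasp; the last joint's range is limited). The gripper opens to 85 mm and grips with 20 to 120 N. Pads are 22 mm wide; open, the fingers measure 114 mm over their backs; the gripper's body (76 mm by 85 mm) begins 54 mm behind the grasp point. The pads swing forward as they close: fully open they stand 13 mm farther back than shut.
Start: joints at [-0.871, 0.255, 0.108, 0, -1.424, -0.285], TCP at [221.672, -503.343, 231.283] pointing down, gripper open.
Joint ranges: [-2.95, 2.95], [-1.21, 1.97], [-1.09, 1.5], [-2.87, 1.71], [-2.94, -0.07], [-3.05, 3.05]. Speed limits (rad/s): [2.57, 2.57, 3.14, 3.14, 3.14, 3.14].

## Interface

Orientations are given as a unit quaternion [x, y, z, w].
In Python, from workcell import get_obs, camera, finish_job, spot_in, tip_of, grip_depth gives the robot as it stands. The module is installed in compiled form; this text tells all that it offers.
- The arm moves only by the tool play_rows, never from a script. Its argument "rows" is a list of rows, each a list of 3 entries, a list of its own where there are three numbers: the turn, a rotation vector about the tool's x, y, z in rad, then the shift along the tool's x, y, z in mm, then the gripper's target within -1 to 1 (fully open at 1, half-way at 0, shut at -1). In form: [[[rx, ry, rz], [tx, ty, tz], grip], ...]. A call has 1 to 10 rows; each row is the pose to reach, as a shift and turn from the pose commanded when the call began, along the tool's axes at that moment; what a row does not reach only later rows make up. A row lasts 1/12 s, in which the tool goes at most 41.7 mm and 7.16 degrees, less where a joint would pass 70% of its speed; a pose out of reach is approached as far as the arm can. A call with a gripper value outside its range is refused whole. The fingers move at their own pace and stop on an object; "newtons" is the grip in N (left out, the last holds). Time passes only in rows, so rows that repeat a pose let the fingers close. It gives the time, the measured TCP pose, the force and the opening at its end, in the units of the state.
- get_obs(): the state, without advancing time (a new reading comes with each control period).
- camera(name): name is "side" or "top" or "wrist"; returns a dict with "frame" (384x512x3 uint8, blue, green, red), "z_map" (384x512 float32, mm along the optical axis (not along the pixel's ray), 0 where there is no reading), "K" (3x3 intrinsics, pixels), "T" (4x4, takes a point from camera to world coordinates). Camera axes: x right, y down, z forward; pixel columns grow to the right and rows downward; lengths in mm; the calibration is good to about 2 mm. The wrist camera is an equidistant fisheye: a pixel r from the principal point sees the ray r / f radians off the axis. A picture is of the moment at which its call begins.
- finish_job(): hands the job in, once; it reports no verdict.
Trained networks look in the newest picture that a camera, given by its name, has taken for a name from the list of things; names that differ only in an ending like _2 or _b are one class to them, and where a whole thing is asked for, a point or a joint stands for the part that bears it (a point fixed in the world has none). Each returns a list of dicts, best first, with "confidence" (0 to 1); they miss things now and then, are a little off and sometimes report something else, mostly with a low value. They report only what shows in the picture. A call takes as long as a camera call. They do not tell look-alikes from the thing itself.
- spot_in(camera, target): "extent" ([left, top, right, bottom] in pixels, round what is visible of it).
- tip_of(camera, target): "at" ([row, column] in pixels: a listed point, or the origin of a listed thing).
The state is a dict: "time_s": time; "joints": joint angles; "joint_vel": joint speeds; "joint_torque": joint torques, N m; "tcp_pos": TCP position; "orientation": TCP orientation; "wrist_force": force on the tool from outside, world axes, zero at the start; "wrist_torque": the same for the moment, N m; "opening": opening from 0.0 (shut) to 1.0 (fully open).
Only numpy, scipy, OpenCV 4.12 (cv2) and the standard library are available. Lean on these libraries where they do the work, as an engineer would, in place of code of your own. Each camera call takes 0.05 s, during which the arm holds its last target. There are 200 camera calls.

## Task

Switch on the stirring under the three open beakers one after another, largest beaker first, then the middle one, then the smallest: with the fingertips press the key in front of each beaker lightly until it stays down. Leave the key of the capped bottle alone, and leave the vessels and everything else standing where they are, without lifting or pushing them.

Things in the scene. Friction and masses are not known exactly. Their poses are not given: they have to be found in the camera images.
- stirrer: four-place magnetic stirrer, a grey box 230 deep (its x) x 460 wide (its y) x 60 high, fixed to the bench. Origin: centre of its underside; x points away from the keys towards the vessels, y along the row, z up. Its flat top is 60 above the bench. The four places are 110 apart in a row along y; the key of each place lies 135 to the -x side of that place, and a black printed line runs from each place towards its key
- place0 (a point): centre of the round steel stirring place 0 (100 across, flush with the stirrer's flat top); its key is key0
- key0_top (a point): centre of the upper face of key0, the key of place 0: a white square key 28 x 28, with a springy rubber cap, whose top stands 20 above the stirrer's top when it is up (off); goes down with the key. At least 85 from the edge of any vessel
- key0 (a joint): how far key0 has gone down, in m: 0 up (off), 0.008 fully down; on from 0.004. It needs about 3 N to move, has no return spring and stays down as far as it was pressed. On top of that its rubber cap gives 0.4 mm per N (6 mm at most) and springs back when released; more than 30 N on it is too hard
- place1 (a point): centre of the round steel stirring place 1 (100 across, flush with the stirrer's flat top); its key is key1
- key1_top (a point): centre of the upper face of key1, the key of place 1: a white square key 28 x 28, with a springy rubber cap, whose top stands 20 above the stirrer's top when it is up (off); goes down with the key. At least 85 from the edge of any vessel
- key1 (a joint): how far key1 has gone down, in m: 0 up (off), 0.008 fully down; on from 0.004. It needs about 3 N to move, has no return spring and stays down as far as it was pressed. On top of that its rubber cap gives 0.4 mm per N (6 mm at most) and springs back when released; more than 30 N on it is too hard
- place2 (a point): centre of the round steel stirring place 2 (100 across, flush with the stirrer's flat top); its key is key2
- key2_top (a point): centre of the upper face of key2, the key of place 2: a white square key 28 x 28, with a springy rubber cap, whose top stands 20 above the stirrer's top when it is up (off); goes down with the key. At least 85 from the edge of any vessel
- key2 (a joint): how far key2 has gone down, in m: 0 up (off), 0.008 fully down; on from 0.004. It needs about 3 N to move, has no return spring and stays down as far as it was pressed. On top of that its rubber cap gives 0.4 mm per N (6 mm at most) and springs back when released; more than 30 N on it is too hard
- place3 (a point): centre of the round steel stirring place 3 (100 across, flush with the stirrer's flat top); its key is key3
- key3_top (a point): centre of the upper face of key3, the key of place 3: a white square key 28 x 28, with a springy rubber cap, whose top stands 20 above the stirrer's top when it is up (off); goes down with the key. At least 85 from the edge of any vessel
- key3 (a joint): how far key3 has gone down, in m: 0 up (off), 0.008 fully down; on from 0.004. It needs about 3 N to move, has no return spring and stays down as far as it was pressed. On top of that its rubber cap gives 0.4 mm per N (6 mm at most) and springs back when released; more than 30 N on it is too hard
- beaker_large: largest of three open white plastic beakers, 94 across, 125 high, standing loose on one of the places. Origin: centre of its underside
- beaker_middle: middle beaker, open white plastic, 70 across, 92 high, standing loose on one of the places. Origin: centre of its underside
- beaker_small: smallest beaker, open white plastic, 48 across, 62 high, standing loose on one of the places. Origin: centre of its underside
- capped_bottle: closed glass bottle with a screw cap, 72 across, 140 high, parked loose on the remaining place. Origin: centre of its underside
- dish_left: lidded culture dish, 90 across, 15 high, loose on the bench in front of the stirrer's left end. Origin: centre of its underside
- dish_right: lidded culture dish, 90 across, 15 high, loose on the bench in front of the stirrer's right end. Origin: centre of its underside
- dish_stack: stack of three lidded culture dishes (one piece), 90 across, 45 high, loose on the bench left of the stirrer. Origin: centre of its underside
- tray: open white tray, 130 x 100 x 45 high, loose, left of the stirrer. Origin: centre of its underside
- medium_bottle: closed glass bottle with paper label, 70 across, 150 high, loose, right of the stirrer. Origin: centre of its underside
- tube_rack: green tube rack, 70 x 140, 64 high over the tube caps, loose, right of the stirrer. Origin: centre of its underside
Mind the look-alikes: they are no part of the job. Leave any purple look-alike of the beaker_large alone.

How it is judged (in metres and radians):
On the way, in this order (a step that is already met when the one before it is completed fails the run):
1. the largest beaker's key is down, the other keys are not (((horizontal distance between beaker_large and place0 below 0.045 m and value of joint key0 above 0.004 m) or (horizontal distance between beaker_large and place1 below 0.045 m and value of joint key1 above 0.004 m) or (horizontal distance between beaker_large and place2 below 0.045 m and value of joint key2 above 0.004 m) or (horizontal distance between beaker_large and place3 below 0.045 m and value of joint key3 above 0.004 m)) and not ((horizontal distance between beaker_middle and place0 below 0.045 m and value of joint key0 above 0.004 m) or (horizontal distance between beaker_middle and place1 below 0.045 m and value of joint key1 above 0.004 m) or (horizontal distance between beaker_middle and place2 below 0.045 m and value of joint key2 above 0.004 m) or (horizontal distance between beaker_middle and place3 below 0.045 m and value of joint key3 above 0.004 m)) and not ((horizontal distance between beaker_small and place0 below 0.045 m and value of joint key0 above 0.004 m) or (horizontal distance between beaker_small and place1 below 0.045 m and value of joint key1 above 0.004 m) or (horizontal distance between beaker_small and place2 below 0.045 m and value of joint key2 above 0.004 m) or (horizontal distance between beaker_small and place3 below 0.045 m and value of joint key3 above 0.004 m))), for 0.2 s.
2. the middle beaker's key is down as well, the smallest's is not (((horizontal distance between beaker_large and place0 below 0.045 m and value of joint key0 above 0.004 m) or (horizontal distance between beaker_large and place1 below 0.045 m and value of joint key1 above 0.004 m) or (horizontal distance between beaker_large and place2 below 0.045 m and value of joint key2 above 0.004 m) or (horizontal distance between beaker_large and place3 below 0.045 m and value of joint key3 above 0.004 m)) and ((horizontal distance between beaker_middle and place0 below 0.045 m and value of joint key0 above 0.004 m) or (horizontal distance between beaker_middle and place1 below 0.045 m and value of joint key1 above 0.004 m) or (horizontal distance between beaker_middle and place2 below 0.045 m and value of joint key2 above 0.004 m) or (horizontal distance between beaker_middle and place3 below 0.045 m and value of joint key3 above 0.004 m)) and not ((horizontal distance between beaker_small and place0 below 0.045 m and value of joint key0 above 0.004 m) or (horizontal distance between beaker_small and place1 below 0.045 m and value of joint key1 above 0.004 m) or (horizontal distance between beaker_small and place2 below 0.045 m and value of joint key2 above 0.004 m) or (horizontal distance between beaker_small and place3 below 0.045 m and value of joint key3 above 0.004 m))), for 0.2 s.
3. the smallest beaker's key is down as well (((horizontal distance between beaker_large and place0 below 0.045 m and value of joint key0 above 0.004 m) or (horizontal distance between beaker_large and place1 below 0.045 m and value of joint key1 above 0.004 m) or (horizontal distance between beaker_large and place2 below 0.045 m and value of joint key2 above 0.004 m) or (horizontal distance between beaker_large and place3 below 0.045 m and value of joint key3 above 0.004 m)) and ((horizontal distance between beaker_middle and place0 below 0.045 m and value of joint key0 above 0.004 m) or (horizontal distance between beaker_middle and place1 below 0.045 m and value of joint key1 above 0.004 m) or (horizontal distance between beaker_middle and place2 below 0.045 m and value of joint key2 above 0.004 m) or (horizontal distance between beaker_middle and place3 below 0.045 m and value of joint key3 above 0.004 m)) and ((horizontal distance between beaker_small and place0 below 0.045 m and value of joint key0 above 0.004 m) or (horizontal distance between beaker_small and place1 below 0.045 m and value of joint key1 above 0.004 m) or (horizontal distance between beaker_small and place2 below 0.045 m and value of joint key2 above 0.004 m) or (horizontal distance between beaker_small and place3 below 0.045 m and value of joint key3 above 0.004 m))), for 0.2 s.
At the end, for the whole second after the job is handed in: The keys of the three beakers' places are each at least 4 mm down, the bottle's key less than 2 mm; the beakers and the bottle stand upright (within 0.1 rad) and at rest within 15 mm of where they started, everything else within 20 mm (all of step 3 and not ((horizontal distance between capped_bottle and place0 below 0.045 m and value of joint key0 above 0.002 m) or (horizontal distance between capped_bottle and place1 below 0.045 m and value of joint key1 above 0.002 m) or (horizontal distance between capped_bottle and place2 below 0.045 m and value of joint key2 above 0.002 m) or (horizontal distance between capped_bottle and place3 below 0.045 m and value of joint key3 above 0.002 m)) and angle between each of beaker_large, beaker_middle, beaker_small, capped_bottle's own z axis and vertical below 0.1 rad and linear speed of each of beaker_large, beaker_middle, beaker_small, capped_bottle below 0.02 m/s and distance of each of beaker_large, beaker_middle, beaker_small, capped_bottle from where it was at the start of the episode below 0.015 m and distance of each of dish_left, dish_right, dish_stack, tray, medium_bottle, tube_rack from where it was at the start of the episode below 0.02 m); the robot touches nothing.
It fails at once if the middle beaker's key is pressed before the largest's (((horizontal distance between beaker_middle and place0 below 0.045 m and value of joint key0 above 0.004 m) or (horizontal distance between beaker_middle and place1 below 0.045 m and value of joint key1 above 0.004 m) or (horizontal distance between beaker_middle and place2 below 0.045 m and value of joint key2 above 0.004 m) or (horizontal distance between beaker_middle and place3 below 0.045 m and value of joint key3 above 0.004 m)) and not ((horizontal distance between beaker_large and place0 below 0.045 m and value of joint key0 above 0.004 m) or (horizontal distance between beaker_large and place1 below 0.045 m and value of joint key1 above 0.004 m) or (horizontal distance between beaker_large and place2 below 0.045 m and value of joint key2 above 0.004 m) or (horizontal distance between beaker_large and place3 below 0.045 m and value of joint key3 above 0.004 m))).
It fails at once if the smallest beaker's key is pressed before the middle's (((horizontal distance between beaker_small and place0 below 0.045 m and value of joint key0 above 0.004 m) or (horizontal distance between beaker_small and place1 below 0.045 m and value of joint key1 above 0.004 m) or (horizontal distance between beaker_small and place2 below 0.045 m and value of joint key2 above 0.004 m) or (horizontal distance between beaker_small and place3 below 0.045 m and value of joint key3 above 0.004 m)) and not ((horizontal distance between beaker_middle and place0 below 0.045 m and value of joint key0 above 0.004 m) or (horizontal distance between beaker_middle and place1 below 0.045 m and value of joint key1 above 0.004 m) or (horizontal distance between beaker_middle and place2 below 0.045 m and value of joint key2 above 0.004 m) or (horizontal distance between beaker_middle and place3 below 0.045 m and value of joint key3 above 0.004 m))).
It fails at once if the capped bottle's key is pressed (2 mm or more) ((horizontal distance between capped_bottle and place0 below 0.045 m and value of joint key0 above 0.002 m) or (horizontal distance between capped_bottle and place1 below 0.045 m and value of joint key1 above 0.002 m) or (horizontal distance between capped_bottle and place2 below 0.045 m and value of joint key2 above 0.002 m) or (horizontal distance between capped_bottle and place3 below 0.045 m and value of joint key3 above 0.002 m)).
It fails at once if a key or the stirrer is pressed hard (over 30 N), or with another part of the robot than the fingers (over 2 N) (contact force between the fingers and stirrer above 30 N or contact force between the arm and stirrer above 2 N).
It fails at once if a vessel on the stirrer is lifted, carried or pushed more than 15 mm, or another thing on the bench more than 20 mm (distance of any of beaker_large, beaker_middle, beaker_small, capped_bottle from where it was at the start of the episode above 0.015 m or distance of any of dish_left, dish_right, dish_stack, tray, medium_bottle, tube_rack from where it was at the start of the episode above 0.02 m).
It also fails if it takes over 64 s, if anything falls off the work surface, if the arm or the gripper's body presses on something with over 40 N, if the wrist force passes 120 N, or if a joint passes its speed limit or range.

## Working session

There is one attempt and no reset: what is moved stays moved. The work goes in short steps, Python scripts to look and compute and a tool call to move; the robot and the scene stay as the last step left them, time stands still between calls to the robot, and variables do not carry over. Pictures are saved under pics/ and viewed, about 8 in all and at most 12, crops included, and the job is handed in when it is done.

Besides the shell and the picture viewer there is one more tool, called after "Request:" as name(argument=value, ...), one argument or row to a line, values as JSON. play_rows: Moves the arm, as the interface text tells. Its arguments: {"type":"object","properties":{"rows":{"type":"array","items":{"type":"array"}},"newtons":{"type":"number"}},"required":["rows"]}

```bash
mkdir -p pics; python3 - <<'E'
from workcell import *
import cv2,numpy as np
o=get_obs();print({k:np.round(v,3).tolist() for k,v in o.items()})
c=camera("top");s=camera("side")
cv2.imwrite("pics/top.png",c["frame"]);cv2.imwrite("pics/side.png",s["frame"])
np.savez("top.npz",**{k:c[k] for k in("z_map","K","T","frame")})
np.savez("side.npz",**{k:s[k] for k in("z_map","K","T","frame")})
print(c["K"],c["T"].round(3))
for n in["stirrer","beaker_large","beaker_middle","beaker_small","capped_bottle","key0_top","key1_top","key2_top","key3_top"]:
  print(n,[(np.round(d["at"]),round(d["confidence"],2)) for d in tip_of("top",n)][:4])
E
```

```text
{'time_s': 0.0, 'joints': [-0.871, 0.256, 0.107, -0.0, -1.424, -0.285], 'joint_vel': [-0.0, 0.001, 0.002, 0.002, 0.001, 0.0], 'joint_torque': [-0.001, -38.663, 23.795, 5.366, -0.006, 0.0], 'tcp_pos': [221.466, -502.883, 230.409], 'orientation': [-0.206, 0.979, 0.001, -0.0], 'wrist_force': [-0.177, -1.102, -0.628], 'wrist_torque': [-0.023, -0.043, -0.001], 'opening': 1.0}
[[492.50847147   0.         263.71325155]
 [  0.         492.50847147 192.07418944]
 [  0.           0.           1.        ]] [[-1.000000e-02 -9.820000e-01  1.910000e-01  3.080400e+02]
 [-1.000000e+00  1.400000e-02  2.100000e-02 -1.783900e+01]
 [-2.300000e-02 -1.910000e-01 -9.810000e-01  1.550918e+03]
 [ 0.000000e+00  0.000000e+00  0.000000e+00  1.000000e+00]]
stirrer [(array([197., 280.]), 0.69)]
beaker_large [(array([178., 301.]), 0.94), (array([274., 325.]), 0.83), (array([117., 277.]), 0.69)]
beaker_middle [(array([183., 335.]), 0.59), (array([289., 167.]), 0.22)]
beaker_small [(array([285., 165.]), 0.72), (array([170., 265.]), 0.6), (array([225., 417.]), 0.15)]
capped_bottle [(array([167., 227.]), 0.57)]
key0_top [(array([205., 222.]), 0.53)]
key1_top [(array([212., 259.]), 0.51)]
key2_top [(array([221., 291.]), 0.63)]
key3_top [(array([227., 331.]), 0.62), (array([185., 336.]), 0.56)]
```

```bash
python3 - <<'E'
import cv2
a=cv2.imread("pics/top.png")[90:330,130:450];cv2.imwrite("pics/topc.png",cv2.resize(a,None,fx=2.5,fy=2.5,interpolation=2))
E
```

```text
(no output)
```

View pics/topc.png

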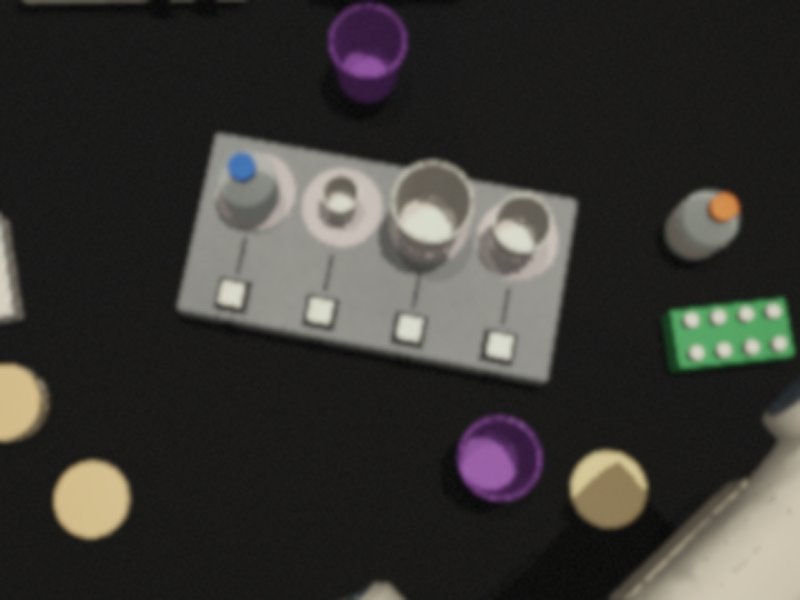

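View pics/side.png

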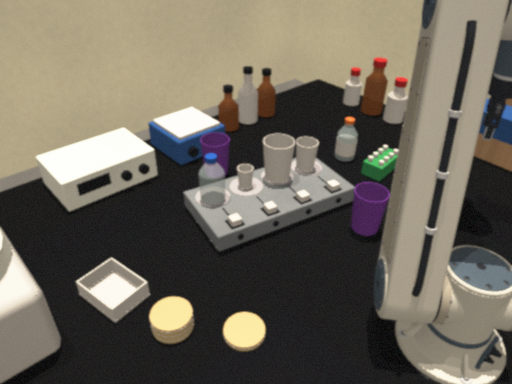

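The top crop shows, from left to right:

| Vessel | Vessel, crop px | Its key, crop px |
|---|---|---|
| Capped bottle (blue cap) | 245,190 | 232,294 |
| Small beaker | 340,200 | 320,310 |
| Large beaker | 430,215 | 409,328 |
| Middle beaker | 520,235 | 499,346 |

There are two purple look-alikes, at (367,50) and (500,460). The printed lines join each vessel to the key below it. The side view agrees.

The order is the third key from the left (large), then the rightmost (middle), then the second (small).

```bash
cat > h.py <<'E'
import numpy as np,cv2
def px2w(c,u,v,z=None):
    K,T=c["K"],c["T"]; r=np.linalg.inv(K)@[u,v,1]
    if z is None:
        d=np.median(c["z_map"][int(round(v))-1:int(round(v))+2,int(round(u))-1:int(round(u))+2]); return T[:3,:3]@(r*d)+T[:3,3]
    w=T[:3,:3]@r; s=(z-T[2,3])/w[2]; return T[:3,3]+w*s
E
python3 - <<'E'
from h import *
c=np.load("top.npz");s=np.load("side.npz")
g=cv2.cvtColor(c["frame"],cv2.COLOR_BGR2GRAY).astype(float)
P=[]
for n,(u,v) in dict(bottle=(222.8,207.6),small=(258,214),large=(293.6,221.2),middle=(329.6,228.4)).items():
    ys,xs=np.mgrid[int(v)-8:int(v)+10,int(u)-8:int(u)+10]; w=g[ys,xs]; w=np.clip(w-165,0,40)
    uc,vc=(w*xs).sum()/w.sum(),(w*ys).sum()/w.sum()
    p=px2w(c,uc,vc,80); P.append(p); print(n,round(uc,1),round(vc,1),p.round(1),px2w(c,uc,vc).round(1))
P=np.array(P); print(np.diff(P,axis=0).round(1), np.linalg.norm(np.diff(P,axis=0),axis=1))
# purple & beaker heights
for n,(u,v) in dict(purple=(330,274),purplefloor=(325,277),large=(303,158),dishR=(373,283)).items(): print(n,px2w(c,u,v).round(0))
m=(c["frame"][:,:,0].astype(int)-c["frame"][:,:,1]>35)&(c["frame"][:,:,2].astype(int)-c["frame"][:,:,1]>20)
ys,xs=np.nonzero(m); Q=np.array([px2w(c,x,y) for x,y in zip(xs,ys) if y>230]); print("purple near",Q.min(0).round(),Q.max(0).round())
# side check
r=[]
for q in P:
    K,T=s["K"],s["T"]; x=K@(T[:3,:3].T@(q-T[:3,3])); r.append((x[:2]/x[2]).round(0))
print(r)
E
```

```text
bottle 222.1 206.9 [550.2 140.1  80. ] [550.4 140.2  78.9]
small 257.6 213.7 [527.8  32.5  80. ] [527.5  32.4  82. ]
large 293.4 220.7 [505.2 -75.   80. ] [505.4 -75.1  78.7]
middle 329.6 227.7 [ 482.7 -182.6   80. ] [ 482.4 -182.3   82.4]
[[ -22.4 -107.6    0. ]
 [ -22.6 -107.5    0. ]
 [ -22.5 -107.6    0. ]] [109.87938821 109.88158634 109.92062296]
purple [ 348. -187.    4.]
purplefloor [ 339. -172.    4.]
large [ 677. -103.  166.]
dishR [ 319. -316.   15.]
purple near [ 300. -238.   -2.] [ 404. -131.  127.]
[array([234., 216.]), array([270., 204.]), array([303., 192.]), array([333., 182.])]
```

Request:
play_rows(
  rows=[
    [[0,0,0],[-15,10,0],-1],
    [[0,0,0],[-40,26,0],-1],
    [[0,0,0],[-70,45,0],-1],
    [[0,0,0],[-100,64,0],-1],
    [[0,0,0],[-130,84,0],-1],
    [[0,0,0],[-160,103,0],-1],
    [[0,0,0],[-190,122,0],-1],
    [[0,0,0],[-215,138,0],-1],
    [[0,0,0],[-230,148,0],-1],
    [[0,0,0],[-232,149,0],-1],
  ],
  newtons=20,
)

```text
time_s: 1.38
tcp_pos: [375.4, -271.2, 231.5]
orientation: [-0.207, 0.978, 0.0, 0.001]
wrist_force: [-0.9, 0.2, -0.2]
opening: -0.003
```

Request:
play_rows(
  rows=[
    [[0,0,0],[-15,10,0],-1],
    [[0,0,0],[-40,26,0],-1],
    [[0,0,0],[-70,45,0],-1],
    [[0,0,0],[-100,64,0],-1],
    [[0,0,0],[-130,84,0],-1],
    [[0,0,0],[-160,103,0],-1],
    [[0,0,0],[-185,119,0],-1],
    [[0,0,0],[-200,129,0],-1],
    [[0,0,0],[-200,129,0],-1],
    [[0,0,0],[-200,129,0],-1],
  ],
)

```text
time_s: 2.22
tcp_pos: [505.2, -74.6, 231.0]
orientation: [-0.207, 0.978, -0.0, -0.0]
wrist_force: [0.0, 0.9, 0.6]
opening: 0.002
```

Request:
play_rows(
  rows=[
    [[0,0,0],[0,0,15],-1],
    [[0,0,0],[0,0,40],-1],
    [[0,0,0],[0,0,65],-1],
    [[0,0,0],[0,0,90],-1],
    [[0,0,0],[0,0,110],-1],
    [[0,0,0],[0,0,125],-1],
    [[0,0,0],[0,0,131],-1],
    [[0,0,0],[0,0,131],-1],
    [[0,0,0],[0,0,131],-1],
  ],
)

```text
time_s: 2.97
tcp_pos: [505.2, -75.6, 101.1]
orientation: [-0.206, 0.979, -0.0, 0.0]
wrist_force: [0.5, 0.2, 0.0]
opening: -0.002
```

```bash
python3 - <<'E'
from workcell import *
from h import *
w=camera("wrist");s=camera("side");t=camera("top")
a=cv2.resize(s["frame"][100:260,170:400],(690,480)); cv2.imwrite("pics/s2.png",a); cv2.imwrite("pics/w2.png",w["frame"])
print(np.round(get_obs()["tcp_pos"],1),get_obs()["wrist_force"].round(2) if hasattr(get_obs()["wrist_force"],'round') else get_obs()["wrist_force"])
E
```

```text
[505.8 -75.  101.6] [ 0.47 -0.4  -0.39]
```

View pics/s2.png

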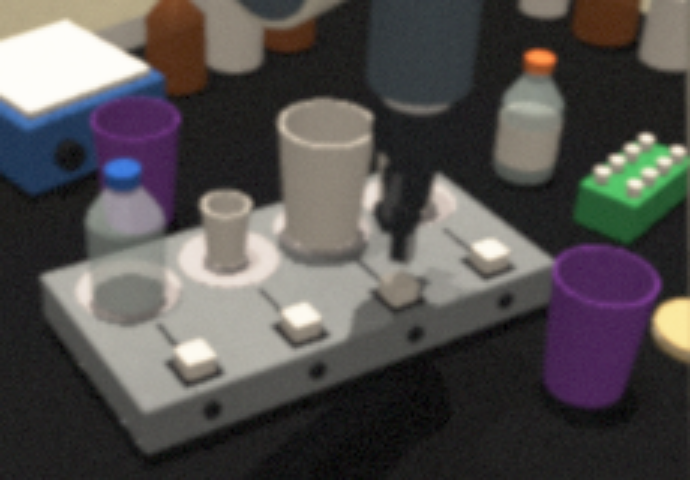

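View pics/w2.png

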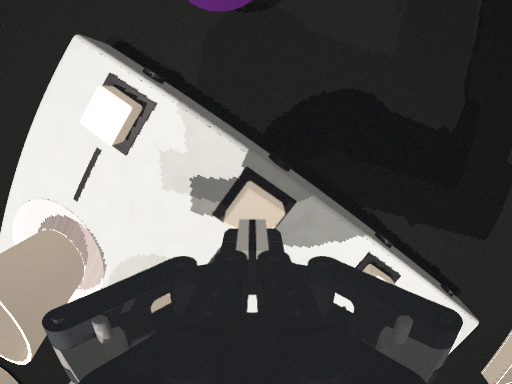

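The side view shows the fingertips (400,255) right above the large beaker's key (398,285). The wrist view shows them shut over the same key (255,205). Pressing in steps.

Request:
play_rows(
  rows=[
    [[0,0,0],[0,0,8],-1],
    [[0,0,0],[0,0,16],-1],
    [[0,0,0],[0,0,20],-1],
    [[0,0,0],[0,0,22],-1],
    [[0,0,0],[0,0,23],-1],
    [[0,0,0],[0,0,24],-1],
    [[0,0,0],[0,0,25],-1],
    [[0,0,0],[0,0,25],-1],
  ],
)

```text
time_s: 3.78
tcp_pos: [504.9, -74.8, 75.2]
orientation: [-0.206, 0.979, -0.0, -0.0]
wrist_force: [-1.5, 0.7, 1.2]
opening: -0.002
```

Request:
play_rows(
  rows=[
    [[0,0,0],[0,0,0.7],-1],
    [[0,0,0],[0,0,1.4],-1],
    [[0,0,0],[0,0,2],-1],
    [[0,0,0],[0,0,2],-1],
    [[0,0,0],[0,0,2],-1],
  ],
)

```text
time_s: 4.2
tcp_pos: [505.0, -74.9, 73.3]
orientation: [-0.206, 0.979, -0.0, -0.0]
wrist_force: [-1.5, 0.6, 3.0]
opening: -0.0
```

Request:
play_rows(
  rows=[
    [[0,0,0],[0,0,0.7],-1],
    [[0,0,0],[0,0,1.4],-1],
    [[0,0,0],[0,0,2],-1],
    [[0,0,0],[0,0,2],-1],
    [[0,0,0],[0,0,2],-1],
  ],
)

```text
time_s: 4.62
tcp_pos: [505.1, -74.9, 71.3]
orientation: [-0.206, 0.979, -0.0, 0.0]
wrist_force: [-1.1, -0.8, 0.8]
opening: -0.0
```

Request:
play_rows(
  rows=[
    [[0,0,0],[0,0,0.7],-1],
    [[0,0,0],[0,0,1.4],-1],
    [[0,0,0],[0,0,2],-1],
    [[0,0,0],[0,0,2],-1],
    [[0,0,0],[0,0,2],-1],
  ],
)

```text
time_s: 5.03
tcp_pos: [505.1, -74.8, 69.7]
orientation: [-0.206, 0.979, -0.0, 0.0]
wrist_force: [-2.1, 1.0, 6.3]
opening: 0.005
```

Request:
play_rows(
  rows=[
    [[0,0,0],[0,0,-8],-1],
    [[0,0,0],[0,0,-25],-1],
    [[0,0,0],[0,0,-42],-1],
    [[0,0,0],[0,0,-50],-1],
    [[0,0,0],[0,0,-50],-1],
  ],
)

```text
time_s: 5.45
tcp_pos: [506.5, -74.7, 121.3]
orientation: [-0.206, 0.979, -0.0, 0.002]
wrist_force: [0.5, -0.2, -0.6]
opening: 0.0
```

Request:
play_rows(
  rows=[
    [[0,0,0],[7,-10,0],-1],
    [[0,0,0],[20,-28,0],-1],
    [[0,0,0],[36,-50,0],-1],
    [[0,0,0],[50,-70,0],-1],
    [[0,0,0],[60,-84,0],-1],
    [[0,0,0],[64,-89.4,0],-1],
    [[0,0,0],[64,-89.4,0],-1],
    [[0,0,0],[64,-89.4,20],-1],
    [[0,0,0],[64,-89.4,20],-1],
    [[0,0,0],[64,-89.4,20],-1],
  ],
)

```text
time_s: 6.28
tcp_pos: [481.5, -181.8, 98.2]
orientation: [-0.206, 0.979, 0.001, -0.001]
wrist_force: [0.4, -0.2, 1.5]
opening: 0.0
```

```bash
python3 - <<'E'
from workcell import *
from h import *
s=camera("side");w=camera("wrist")
a=cv2.resize(s["frame"][130:250,190:380],(760,480),interpolation=cv2.INTER_CUBIC); cv2.imwrite("pics/s3.png",a); cv2.imwrite("pics/w3.png",w["frame"])
c=np.load("side.npz")
P=np.array([[550.2,140.1,80],[527.8,32.5,80],[505.2,-75,80],[482.7,-182.6,80.]])
for q in P:
    x=s["K"]@(s["T"][:3,:3].T@(q-s["T"][:3,3]));u,v=x[:2]/x[2]
    print([px2w(k,u,v+1).round(1).tolist() for k in (c,s)])
print(get_obs()["tcp_pos"],get_obs()["wrist_force"])
E
```

```text
[[547.4, 142.4, 79.6], [546.3, 143.3, 80.7]]
[[523.9, 36.3, 80.7], [524.4, 35.8, 80.2]]
[[503.5, -73.4, 78.2], [510.3, -81.7, 70.5]]
[[478.8, -177.7, 80.7], [478.5, -177.3, 81.0]]
[ 482.79438051 -182.05130393   99.72493662] [ 0.35961511 -0.53080618  0.14030655]
```

View pics/s3.png

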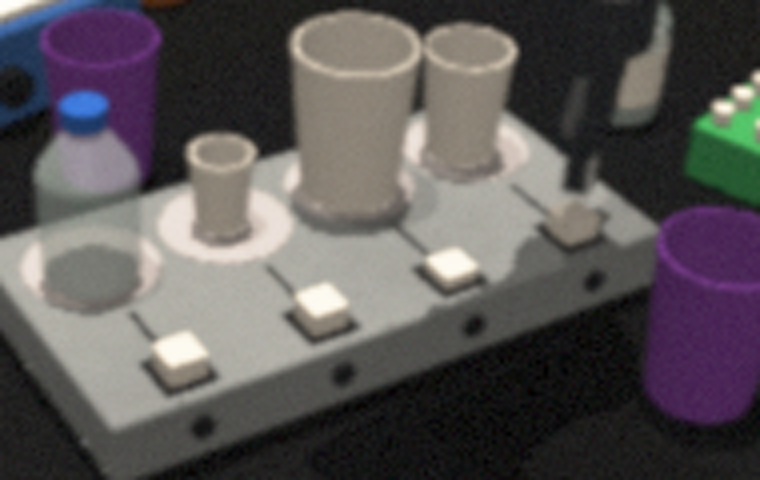

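The large beaker's key at (452,268) is clearly lower, with its depth dropping from about 78 to 71 mm. The other keys are still up. The tip (580,185) is above the middle beaker's key (572,222), so I'll use the same stroke there.

Request:
play_rows(
  rows=[
    [[0,0,0],[0,0,8],-1],
    [[0,0,0],[0,0,15],-1],
    [[0,0,0],[0,0,19],-1],
    [[0,0,0],[0,0,21],-1],
    [[0,0,0],[0,0,22.5],-1],
    [[0,0,0],[0,0,24],-1],
    [[0,0,0],[0,0,25],-1],
    [[0,0,0],[0,0,26],-1],
    [[0,0,0],[0,0,27],-1],
    [[0,0,0],[0,0,27],-1],
  ],
)

```text
time_s: 7.22
tcp_pos: [482.4, -182.5, 72.2]
orientation: [-0.206, 0.979, -0.0, 0.0]
wrist_force: [-1.0, 1.3, 2.4]
opening: -0.002
```

Request:
play_rows(
  rows=[
    [[0,0,0],[0,0,0.7],-1],
    [[0,0,0],[0,0,1.4],-1],
    [[0,0,0],[0,0,2],-1],
    [[0,0,0],[0,0,2.5],-1],
    [[0,0,0],[0,0,2.5],-1],
    [[0,0,0],[0,0,2.5],-1],
  ],
)

```text
time_s: 7.72
tcp_pos: [482.5, -182.5, 70.0]
orientation: [-0.206, 0.979, -0.0, 0.0]
wrist_force: [-2.5, 1.9, 5.1]
opening: 0.001
```

Request:
play_rows(
  rows=[
    [[0,0,0],[0,0,-8],-1],
    [[0,0,0],[0,0,-25],-1],
    [[0,0,0],[0,0,-42],-1],
    [[0,0,0],[0,0,-50],-1],
    [[0,0,0],[0,0,-50],-1],
  ],
)

```text
time_s: 8.13
tcp_pos: [483.9, -182.8, 121.9]
orientation: [-0.206, 0.979, -0.001, 0.002]
wrist_force: [-0.1, -0.2, 0.6]
opening: 0.0
```

Request:
play_rows(
  rows=[
    [[0,0,0],[-8,11,0],-1],
    [[0,0,0],[-24,33.5,0],-1],
    [[0,0,0],[-44,61.5,0],-1],
    [[0,0,0],[-64,89.4,0],-1],
    [[0,0,0],[-84,117.3,0],-1],
    [[0,0,0],[-104,145.3,0],-1],
    [[0,0,0],[-120,167.6,0],-1],
    [[0,0,0],[-128,178.8,0],-1],
    [[0,0,0],[-128,178.8,0],-1],
    [[0,0,0],[-128,178.8,0],-1],
  ],
)

```text
time_s: 8.97
tcp_pos: [527.1, 32.9, 118.9]
orientation: [-0.206, 0.978, -0.0, -0.001]
wrist_force: [0.3, -0.2, -0.7]
opening: -0.003
```

Request:
play_rows(
  rows=[
    [[0,0,0],[0,0,10],-1],
    [[0,0,0],[0,0,20],-1],
    [[0,0,0],[0,0,20],-1],
  ],
)

```text
time_s: 9.22
tcp_pos: [525.5, 31.4, 96.8]
orientation: [-0.205, 0.979, 0.0, -0.002]
wrist_force: [-0.6, -1.2, -0.4]
opening: 0.001
```

```bash
python3 - <<'E'
from workcell import *
from h import *
s=camera("side")
a=cv2.resize(s["frame"][130:250,190:380],(760,480),interpolation=cv2.INTER_CUBIC); cv2.imwrite("pics/s4.png",a)
print(get_obs()["tcp_pos"],get_obs()["wrist_force"])
E
```

```text
[526.09679598  31.53865101  97.91197402] [ 0.15343292  0.4055156  -0.26639893]
```

View pics/s4.png

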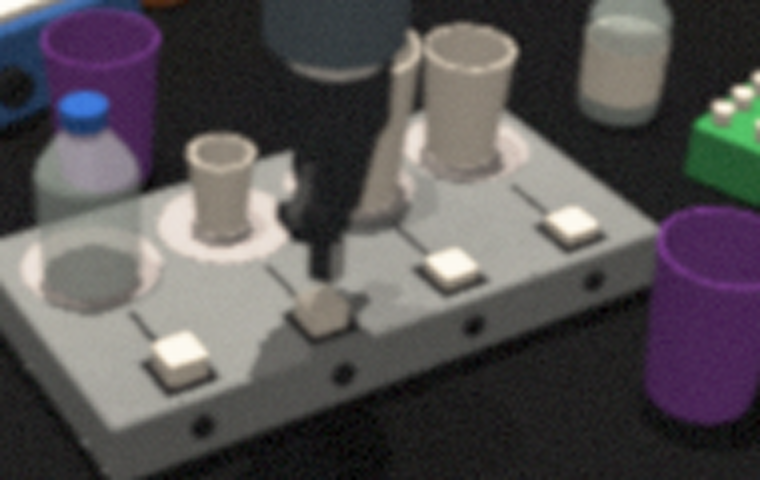

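The keys of the large beaker (452,268) and the middle one (572,226) are both down. The tip (325,270) is over the small beaker's key (322,305), and the bottle's key (180,355) is untouched. Pressing the small beaker's key now.

Request:
play_rows(
  rows=[
    [[0,0,0],[0,0,8],-1],
    [[0,0,0],[0,0,15],-1],
    [[0,0,0],[0,0,19],-1],
    [[0,0,0],[0,0,21],-1],
    [[0,0,0],[0,0,22.5],-1],
    [[0,0,0],[0,0,24],-1],
    [[0,0,0],[0,0,25],-1],
    [[0,0,0],[0,0,26],-1],
    [[0,0,0],[0,0,27],-1],
    [[0,0,0],[0,0,27],-1],
  ],
)

```text
time_s: 10.1
tcp_pos: [527.6, 32.8, 72.8]
orientation: [-0.206, 0.979, -0.0, 0.0]
wrist_force: [-0.6, -1.1, 2.5]
opening: 0.003
```

Request:
play_rows(
  rows=[
    [[0,0,0],[0,0,0.7],-1],
    [[0,0,0],[0,0,1.4],-1],
    [[0,0,0],[0,0,2],-1],
    [[0,0,0],[0,0,2.5],-1],
    [[0,0,0],[0,0,2.5],-1],
    [[0,0,0],[0,0,2.5],-1],
  ],
)

```text
time_s: 10.6
tcp_pos: [527.6, 32.8, 70.5]
orientation: [-0.206, 0.979, -0.0, 0.0]
wrist_force: [-1.9, 0.1, 4.1]
opening: -0.0
```

Request:
play_rows(
  rows=[
    [[0,0,0],[0,0,-8],-1],
    [[0,0,0],[0,0,-25],-1],
    [[0,0,0],[0,0,-50],-1],
    [[0,0,0],[0,0,-80],-1],
    [[0,0,0],[0,0,-110],-1],
    [[0,0,0],[0,0,-135],-1],
    [[0,0,0],[0,0,-150],-1],
    [[0,0,0],[0,0,-150],-1],
  ],
)

```text
time_s: 11.27
tcp_pos: [529.6, 33.2, 224.7]
orientation: [-0.206, 0.979, 0.0, 0.004]
wrist_force: [0.2, 0.3, -0.5]
opening: 0.002
```

```bash
python3 - <<'E'
from workcell import *
from h import *
s=camera("side")
a=cv2.resize(s["frame"][130:250,190:380],(760,480),interpolation=cv2.INTER_CUBIC); cv2.imwrite("pics/s5.png",a)
c=np.load("side.npz")
P=np.array([[550.2,140.1,80],[527.8,32.5,80],[505.2,-75,80],[482.7,-182.6,80.]])
for q in P:
    x=s["K"]@(s["T"][:3,:3].T@(q-s["T"][:3,3]));u,v=x[:2]/x[2]
    print([px2w(k,u,v+2).round(1).tolist() for k in (c,s)])
print(get_obs()["tcp_pos"],get_obs()["wrist_force"])
E
```

```text
[[543.6, 145.6, 80.2], [543.3, 145.8, 80.6]]
[[521.7, 38.3, 79.6], [529.4, 30.5, 71.1]]
[[500.6, -70.3, 77.8], [507.1, -78.2, 70.4]]
[[476.1, -174.6, 79.9], [483.4, -185.2, 71.2]]
[528.63811826  33.35793167 222.39897913] [-0.20698273  0.4600472  -0.40835403]
```

View pics/s5.png

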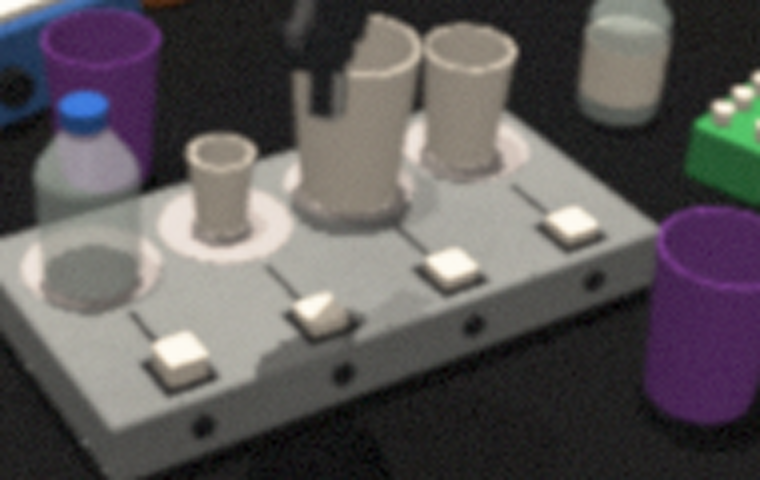

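The picture shows three keys down, at (320,314), (452,268) and (572,226). The bottle's key (180,358) is up, the vessels haven't moved, and the arm is clear above.

```bash
python3 -c "
from workcell import *
print(finish_job())"
```

```text
the job is handed in; nothing more can be done
None
```

I pressed the keys with shut fingertips in the order large, middle, small, and handed the job in at about 11 s. `finish_job` gives no verdict, so success rests on my own checks.

- **Keys:** in the side camera's depth, the three beakers' keys went from about 78–80 mm to about 70–71 mm above the bench, roughly 7–9 mm down. The bottle's key stayed at about 80 mm.
- **Force:** the highest wrist-force reading at the end of a press was about 6 N, against the 30 N limit. The force between those readings was not sampled.
- **Surroundings:** in the last side view, the vessels on the stirrer and the nearest things beside it stood where they were. The dishes, the tray and most of the tube rack were outside that crop and not rechecked, but the arm only passed well above the bench.
- **Arm at the end:** the gripper was about 220 mm above the bench, touching nothing.

No check failed or disagreed.

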